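# Click the hob's two dials on for the pot and the pan

## Task

Switch on the two-plate table hob by pushing the knurled rims of its dials round with a fingertip: set the plate under the shallow pan to low (clockwise, one click on from off) and the plate under the tall pot to high (two clicks). Each dial belongs to the plate straight behind it. Leave both dials sitting in their clicks, and leave the pot, the pan and everything else standing where they are.

Things in the scene. Friction and masses are not known exactly. Their poses are not given: they have to be found in the camera images.
- hob: white two-plate table hob, 315 mm deep, 440 mm wide, flat top 60 mm above the worktop; fixed. Origin under its centre; x points from the dials (front) to the plates (back), y to its left, z up. Plates: dark discs 148 mm across, tops at 66 mm, centres at x +70, y +115 (left) and -115 mm (right). Dial axles: x -95, y +115 and -115 mm. Dots behind each dial mark its settings
- dial_left_top (a point): on the axle of the left dial (seen from the robot), at its top face, 90 mm above the worktop. The dial: flat black disc with a silver face and a raised black pointer line, upright axle, 92 mm across (too wide to grip), 28 mm high, finely knurled upright rim (to a finger a plain round rim of radius 46 mm, good friction). The hob's top lies 30 mm below this point. z up
- dial_right_top (a point): on the axle of the right dial (seen from the robot), at its top face, 90 mm above the worktop. The dial: flat black disc with a silver face and a raised black pointer line, upright axle, 92 mm across (too wide to grip), 28 mm high, finely knurled upright rim (to a finger a plain round rim of radius 46 mm, good friction). The hob's top lies 30 mm below this point. z up
- dial_left (a joint): left dial, rad: 0 off, grows clockwise seen from above (the rim nearest the robot moves to the robot's left). Clicks at 0 (off, small dot), 0.40 (low, middle dot, pointer straight to the back) and 0.80 (high, large dot); stops at -0.12, 0.92. Past the hills at 0.20 and 0.60 it falls by itself into the next click when let go. Takes up to 0.2 N m: some 4 N along the rim
- dial_right (a joint): right dial, rad: 0 off, grows clockwise seen from above (the rim nearest the robot moves to the robot's left). Clicks at 0 (off, small dot), 0.40 (low, middle dot, pointer straight to the back) and 0.80 (high, large dot); stops at -0.12, 0.92. Past the hills at 0.20 and 0.60 it falls by itself into the next click when let go. Takes up to 0.2 N m: some 4 N along the rim
- pot: tall lidded steel pot, 140 mm across, 105 mm to the rim and 137 mm to the top of the lid's knob, loop handles at its sides, 180 mm over them; stands loose on one of the two plates. Origin at the centre of its underside
- pan: shallow lidded steel pan, 144 mm across, 42 mm to the rim and 74 mm to the top of the lid's knob, loop handles at its sides; stands loose on the other plate. Origin at the centre of its underside
- salt_shaker: glass and metal salt shaker, 44 mm across, 90 mm tall, standing on the hob's top between the dials and the pans; a bystander, origin under its centre
- tea_box: carton of tea bags lying at the front left, 52 x 150 x 62 mm; a bystander, origin under its centre
- scrub_pads: flat pack of scouring pads lying at the front right, 49 x 100 x 18 mm; a bystander, origin under its centre
- spice_a: spice jar, 46 mm across, 106 mm tall, left of the hob; a bystander, origin under its centre
- spice_b: spice jar, 44 mm across, 105 mm tall, left of the hob; a bystander, origin under its centre
- egg_cup: egg cup, 48 mm across, 46 mm tall, at the front right; a bystander, origin under its centre

How it is judged:
On the way:
1. a finger pushes a dial round from off (((contact force between the fingers and hob above 0.3 N and value of joint dial_left above 0.13 rad) or (contact force between the fingers and hob above 0.3 N and value of joint dial_right above 0.13 rad))), for 0.05 s.
At the end, for the whole second after the job is handed in: The dial in front of the tall pot's plate rests in its second click (0.80 rad within 0.08), the dial in front of the shallow pan's plate in its first (0.40 rad within 0.08), both at rest; pot and pan within 15 mm of where they stood (((y of pot in the frame of hob above 0.05 m and value of joint dial_left between 0.72 and 0.88 rad and value of joint dial_right between 0.32 and 0.48 rad) or (y of pot in the frame of hob below -0.05 m and value of joint dial_right between 0.72 and 0.88 rad and value of joint dial_left between 0.32 and 0.48 rad)) and velocity of joint dial_left between -0.05 and 0.05 rad/s and velocity of joint dial_right between -0.05 and 0.05 rad/s and distance of each of pot, pan from where it was at the start of the episode below 0.015 m); the robot touches nothing.
It fails at once if the pot or the pan is moved by more than 15 mm, tipped or lifted (distance of any of pot, pan from where it was at the start of the episode above 0.015 m or angle between any of pot, pan's own z axis and vertical above 0.3 rad).
It fails at once if another thing on the hob or the worktop is moved by more than 20 mm, pushed over or picked up (distance of any of salt_shaker, tea_box, scrub_pads, spice_a, spice_b, egg_cup from where it was at the start of the episode above 0.02 m).
It also fails if it takes over 54 s, if anything falls off the work surface, if the arm or the gripper's body presses on something with over 40 N, if the wrist force passes 120 N, or if a joint passes its speed limit or range.

## Robot

A 7-joint arm with a two-finger parallel gripper is mounted at the origin on a cart in front of the work surface, level with it; the furniture and walls round the work are solid. World frame = base frame: x ahead of the robot, y to its left, z up, the work surface at z = 0. Lengths are in m, angles in rad, forces in N, time in s.
With the tool pointing down it reaches from about 0.425 to 0.875 m from the base axis. Payload 4.7 kg.
Tool frame: the origin (TCP) lies where the fingers leave the gripper's body, on its centre line; the fingertips stand 70 mm ahead of it and the grasp point (between the pads) lies 51 mm ahead of it; z points along the fingers, y is the line along which they close (so a half turn about z gives the same grasp; the last joint's range is limited). The gripper opens to 87 mm and grips with 3 to 60 N. Pads are 19 mm wide; open, the fingers measure 117 mm over their backs; the gripper's body (75 mm by 190 mm) begins 51 mm behind the grasp point.
Start: joints at [1.246, 0.321, -0.07, 1.45, 0.023, 1.371, -0.057], TCP at [0.216, -0.613, 0.292] pointing down, gripper open.
Joint ranges: [-2.86, 2.86], [-0.3, 2.09], [-1.38, 1.24], [0.06, 2.45], [-1.56, 4.7], [0.09, 2.05], [-2.69, 2.69]. Speed limits (rad/s): [2.57, 2.57, 3.14, 3.14, 3.14, 3.14, 3.14].

## Interface

Orientations are given as a rotation vector (axis times angle).
In Python, from bench import get_state, get_image, get_calibration, close_job gives the robot as it stands.
- The arm moves only by the tool send_rows, never from a script. Its argument "rows" is a list of rows, each an object of numbers: "hand": the finger opening in mm, from 0 to 87; "x", "y", "z": the shift along the world's x, y, z in mm; "roll": the turn about the world's z in degrees. A call has 1 to 10 rows; each row shifts and turns the commanded pose from where the row before left it; what a row does not reach is not made up. A row lasts 1/10 s, in which the tool goes at most 50 mm and 8.59 degrees, less where a joint would pass 70% of its speed; a pose out of reach is approached as far as the arm can. A call is refused whole if a number of a shift passes 50 or a number of a turn 8.59, either way. A call with a gripper value outside its range is refused whole. The fingers move at their own pace and stop on an object; "force" is the grip in N (left out, the last holds). Time passes only in rows, so rows that do not move let the fingers close. It gives the time, the measured TCP pose, the force, the opening and the grip force at its end, in the units of the state.
- get_state(): the state, without advancing time (a new reading comes with each control period).
- get_image(name): name is "side" or "top"; returns the picture (400x640x3 uint8, blue, green, red); there is no depth.
- get_calibration(name): a dict with "mtx" (3x3 intrinsics, pixels), "world_from_camera" (4x4, takes a point from camera to world coordinates). Camera axes: x right, y down, z forward; pixel columns grow to the right and rows downward; lengths in m; the calibration is good to about 2 mm. A picture is of the moment at which its call begins. get_calibration takes no time and is no camera call.
- close_job(): hands the job in; it is judged then, once.
The state is a dict: "time": time; "joint_positions": joint angles; "qd": joint speeds; "joint_torque": joint torques, N m; "position": TCP position; "tool_rot": TCP orientation; "ft_force": force on the tool from outside, world axes, zero at the start; "torque": the same for the moment, N m; "grip_width": opening from 0.0 (shut) to 1.0 (fully open); "grip_force": force on a finger pad.
Only numpy, scipy, OpenCV 4.12 (cv2) and the standard library are available. Lean on these libraries where they do the work, as an engineer would, in place of code of your own. Each camera call takes 0.05 s, during which the arm holds its last target. There are 200 camera calls.

## Working session

There is one attempt and no reset: what is moved stays moved. The work goes in short steps, Python scripts to look and compute and a tool call to move; the robot and the scene stay as the last step left them, time stands still between calls to the robot, and variables do not carry over. Pictures are saved under pics/ and viewed, at most 10 in all, crops included, and the job is handed in when it is done.

Besides the shell and the picture viewer there is one more tool, called after "Call:" in YAML: its name, and indented under it one key for each argument. send_rows: Moves the arm, as the interface text tells. Its arguments: {"type":"object","properties":{"rows":{"type":"array","items":{"type":"object","properties":{"hand":{"type":"number"},"x":{"type":"number"},"y":{"type":"number"},"z":{"type":"number"},"roll":{"type":"number"}}}},"force":{"type":"number"}},"required":["rows"]}

```bash
mkdir -p pics; python3 - <<'E'
from bench import *
import cv2
for n in("top","side"):
    cv2.imwrite(f"pics/{n}0.png",get_image(n)); c=get_calibration(n); print(n,c["mtx"],c["world_from_camera"])
s=get_state();print(s["time"],s["position"],s["tool_rot"])
E
```

```text
top [[471.05523616   0.         328.91741231]
 [  0.         471.05523616 203.87442121]
 [  0.           0.           1.        ]] [[ 0.11126115 -0.838649    0.5331874  -0.36342425]
 [-0.99378911 -0.0949928   0.0579618  -0.1718044 ]
 [ 0.00203936 -0.53632473 -0.84400926  1.49669623]
 [ 0.          0.          0.          1.        ]]
side [[423.54085402   0.         327.26421563]
 [  0.         423.54085402 198.2852423 ]
 [  0.           0.           1.        ]] [[ 0.94333797 -0.20631013  0.25990308  0.17679511]
 [-0.33150509 -0.55108052  0.76577715 -1.10817723]
 [-0.01476006 -0.80854585 -0.58824803  0.86154304]
 [ 0.          0.          0.          1.        ]]
0.1 [ 0.21587685 -0.61270411  0.29128682] [-3.09495846e+00 -5.29413328e-01  5.52143685e-04]
```

View pics/top0.png

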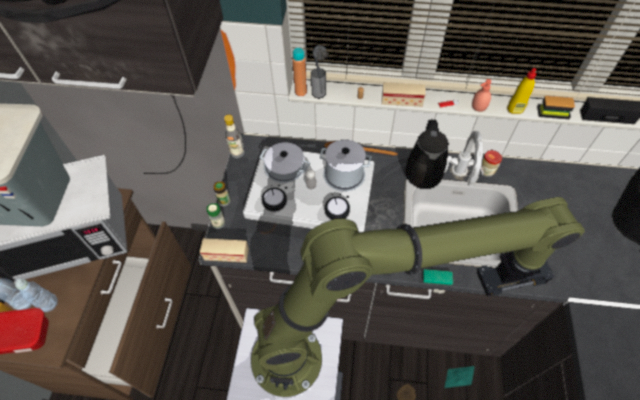

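View pics/side0.png

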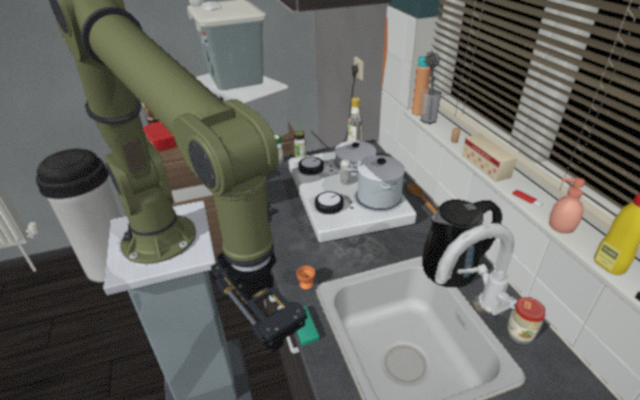

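The tall pot stands on the right plate, so the right dial goes to high and the left to low. The dials are at about (274,199) and (337,207) in top, and (311,165) and (329,202) in side.

```bash
cat > h.py <<'E'
from bench import *
import cv2, numpy as np
def ray(n,uv,z):
    c=get_calibration(n);T=c["world_from_camera"]
    d=T[:3,:3]@np.linalg.solve(c["mtx"],[uv[0],uv[1],1.]);o=T[:3,3]
    return o+d*(z-o[2])/d[2]
def proj(n,p):
    c=get_calibration(n);T=c["world_from_camera"]
    q=c["mtx"]@(T[:3,:3].T@(np.array(p)-T[:3,3]));return q[:2]/q[2]
E
python3 - <<'E'
from h import *
seeds={"top":[(274,199),(337,207)],"side":[(311,165),(329,202)]}
tiles=[]
for n in seeds:
    im=cv2.imread(f"pics/{n}0.png");g=cv2.cvtColor(im,cv2.COLOR_BGR2GRAY)
    for (u,v) in seeds[n]:
        p=g[v-22:v+22,u-26:u+26]
        m=(p<90).astype(np.uint8)
        k,l,st,ce=cv2.connectedComponentsWithStats(m)
        # outer dark component nearest centre
        i=max(range(1,k),key=lambda i:st[i,4]-20*np.hypot(*(ce[i]-[26,22])))
        cs,_=cv2.findContours((l==i).astype(np.uint8),cv2.RETR_EXTERNAL,cv2.CHAIN_APPROX_NONE)
        c=max(cs,key=cv2.contourArea);f=np.zeros_like(m);cv2.drawContours(f,[c],-1,1,-1)
        s=((p>130)&(cv2.erode(f,np.ones((3,3)))>0)) # silver face
        ys,xs=np.nonzero(s);x,y,w,h=cv2.boundingRect(np.argwhere(s)[:,::-1].astype(np.int32))
        cc=(u-26+x+(w-1)/2,v-22+y+(h-1)/2)
        print(n,(u,v),"outer",cv2.boundingRect(c),"face",x,y,w,h,cc,ray(n,cc,.09).round(4))
        tiles.append(cv2.resize(im[v-22:v+22,u-26:u+26],None,fx=7,fy=6,interpolation=cv2.INTER_CUBIC))
cv2.imwrite("pics/t.png",np.vstack([np.hstack(tiles[:2]),np.hstack(tiles[2:])]))
E
```

```text
top (274, 199) outer (14, 10, 25, 25) face 17 13 17 14 (273.0, 196.5) [0.5338 0.1268 0.09  ]
top (337, 207) outer (13, 11, 25, 25) face 17 13 19 17 (337.0, 206.0) [ 0.5196 -0.1045  0.09  ]
side (311, 165) outer (13, 17, 27, 15) face 0 0 0 0 (284.5, 142.5) [0.485  0.2924 0.09  ]
side (329, 202) outer (12, 15, 29, 19) face 0 0 0 0 (302.5, 179.5) [0.476  0.0244 0.09  ]
```

View pics/t.png

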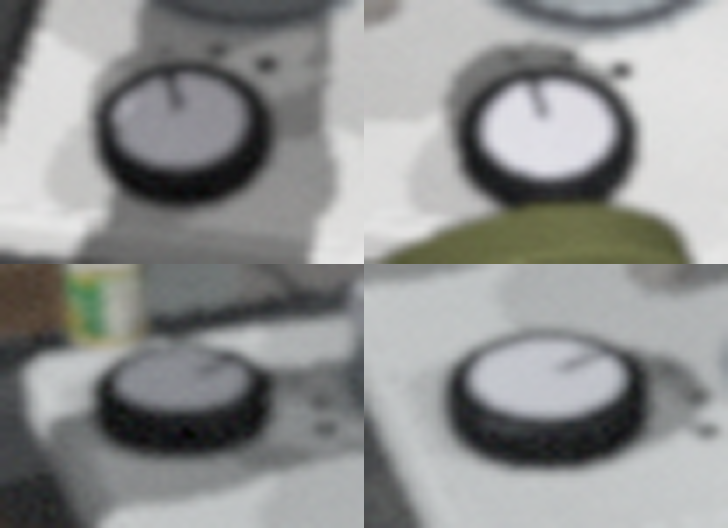

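```bash
python3 - <<'E'
from h import *
for n,uv,z in [("top",(273,196.4),.09),("top",(337,205.9),.09),("side",(310,161.6),.09),("side",(328.7,198.3),.09),("top",(310,170),.15),("top",(224,243),.062),("top",(345,150),.203)]:
    print(n,uv,ray(n,uv,z).round(4))
E
```

```text
top (273, 196.4) [0.5342 0.1269 0.09  ]
top (337, 205.9) [ 0.52   -0.1045  0.09  ]
side (310, 161.6) [0.5335 0.1246 0.09  ]
side (328.7, 198.3) [ 0.5218 -0.1054  0.09  ]
top (310, 170) [0.6213 0.0032 0.15  ]
top (224, 243) [0.3446 0.2662 0.062 ]
top (345, 150) [ 0.6828 -0.1141  0.203 ]
```

Call:
send_rows:
  rows:
    - {"hand": 0, "x": 20, "y": 45, "roll": -5}
    - {"hand": 0, "x": 20, "y": 45, "roll": -5}
    - {"hand": 0, "x": 20, "y": 45, "roll": -5}
    - {"hand": 0, "x": 20, "y": 45, "roll": -4.4}
    - {"hand": 0, "x": 20, "y": 45}
    - {"hand": 0, "x": 20, "y": 45}
    - {"hand": 0, "x": 20, "y": 45}
    - {"hand": 0, "x": 20, "y": 45}
    - {"hand": 0, "x": 20, "y": 45}
    - {"hand": 0, "x": 20, "y": 45}

```text
schema error: expected keys hand, x, y, z, roll
```

Call:
send_rows:
  rows:
    - {"hand": 0, "x": 20, "y": 45, "z": 0, "roll": -5}
    - {"hand": 0, "x": 20, "y": 45, "z": 0, "roll": -5}
    - {"hand": 0, "x": 20, "y": 45, "z": 0, "roll": -5}
    - {"hand": 0, "x": 20, "y": 45, "z": 0, "roll": -4.4}
    - {"hand": 0, "x": 20, "y": 45, "z": 0, "roll": 0}
    - {"hand": 0, "x": 20, "y": 45, "z": 0, "roll": 0}
    - {"hand": 0, "x": 20, "y": 45, "z": 0, "roll": 0}
    - {"hand": 0, "x": 20, "y": 45, "z": 0, "roll": 0}
    - {"hand": 0, "x": 20, "y": 45, "z": 0, "roll": 0}
    - {"hand": 0, "x": 20, "y": 45, "z": 0, "roll": 0}

```text
time: 1.1
position: [0.4162, -0.1611, 0.2921]
tool_rot: [3.141, 0.0, -0.0]
ft_force: [0.3, -1.5, -0.1]
grip_width: 0.172
grip_force: 0.0
```

Call:
send_rows:
  rows:
    - {"hand": 0, "x": 17, "y": 25, "z": -30, "roll": 0}
    - {"hand": 0, "x": 17, "y": 20, "z": -35, "roll": 0}
    - {"hand": 0, "x": 0, "y": 0, "z": -40, "roll": 0}
    - {"hand": 0, "x": 0, "y": 0, "z": -30, "roll": 0}
    - {"hand": 0, "x": 0, "y": 0, "z": -14, "roll": 0}
    - {"hand": 0, "x": 0, "y": 0, "z": 0, "roll": 0}

```text
time: 1.7
position: [0.4486, -0.1178, 0.1415]
tool_rot: [-3.14, -0.0, 0.006]
ft_force: [-0.5, -0.8, -0.1]
grip_width: 0.005
grip_force: 0.0
```

```bash
python3 - <<'E'
from h import *
s=get_state();print(s["position"],s["ft_force"])
a=cv2.resize(get_image("side")[130:250,250:410],None,fx=4,fy=4,interpolation=cv2.INTER_CUBIC)
cv2.imwrite("pics/s1.png",a)
E
```

```text
[ 0.44863028 -0.11775685  0.14154872] [-0.48886374 -0.77177307 -0.07700448]
```

View pics/s1.png

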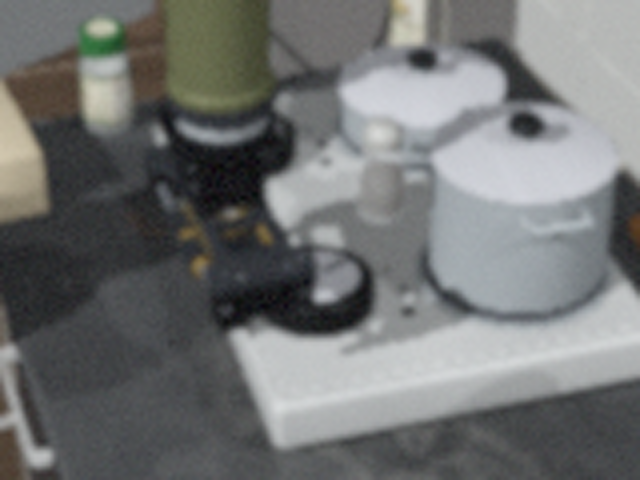

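The gripper stands just in front of the right dial (crop around (320,285)) with nothing touched. Next I press in gently.

Call:
send_rows:
  rows:
    - {"hand": 0, "x": 12, "y": 0, "z": 0, "roll": 0}
    - {"hand": 0, "x": 3, "y": 0, "z": 0, "roll": 0}
    - {"hand": 0, "x": 2, "y": 0, "z": 0, "roll": 0}
    - {"hand": 0, "x": 0, "y": 0, "z": 0, "roll": 0}

```text
time: 2.15
position: [0.4658, -0.119, 0.1442]
tool_rot: [3.14, -0.001, -0.007]
ft_force: [-7.7, -1.8, 6.6]
grip_width: 0.005
grip_force: 4.3
```

Call:
send_rows:
  rows:
    - {"hand": 0, "x": 2, "y": 0, "z": 0, "roll": 0}
    - {"hand": 0, "x": 0, "y": 4, "z": 0, "roll": 0}
    - {"hand": 0, "x": 0, "y": 4, "z": 0, "roll": 0}
    - {"hand": 0, "x": 0, "y": 4, "z": 0, "roll": 0}

```text
time: 2.55
position: [0.4654, -0.1088, 0.144]
tool_rot: [3.138, -0.004, -0.015]
ft_force: [-15.3, -1.8, 12.5]
grip_width: 0.005
grip_force: 7.6
```

Call:
send_rows:
  rows:
    - {"hand": 0, "x": 0, "y": 4, "z": 0, "roll": 0}
    - {"hand": 0, "x": 0, "y": 4, "z": 0, "roll": 0}
    - {"hand": 0, "x": 0, "y": 2, "z": 0, "roll": 0}
    - {"hand": 0, "x": 0, "y": 0, "z": 0, "roll": 0}

```text
time: 2.95
position: [0.4655, -0.0977, 0.1438]
tool_rot: [3.139, -0.002, -0.015]
ft_force: [-14.6, -2.5, 11.1]
grip_width: 0.007
grip_force: 7.3
```

Call:
send_rows:
  rows:
    - {"hand": 0, "x": -20, "y": 0, "z": 0, "roll": 0}
    - {"hand": 0, "x": -10, "y": 30, "z": 20, "roll": 0}
    - {"hand": 0, "x": 0, "y": 45, "z": 20, "roll": 0}
    - {"hand": 0, "x": 0, "y": 45, "z": 0, "roll": 0}
    - {"hand": 0, "x": 0, "y": 45, "z": 0, "roll": 0}
    - {"hand": 0, "x": 0, "y": 0, "z": 0, "roll": 0}

```text
time: 3.55
position: [0.4402, 0.0758, 0.1856]
tool_rot: [-3.139, -0.016, -0.008]
ft_force: [0.3, -0.2, -0.7]
grip_width: 0.01
grip_force: 0.0
```

```bash
cat >> h.py <<'E'
def look(name,p):
    t=[]
    for n in("top","side"):
        im=get_image(n);u,v=proj(n,p).round().astype(int)
        t.append(cv2.resize(im[v-22:v+22,u-26:u+26],None,fx=7,fy=7,interpolation=cv2.INTER_CUBIC))
    cv2.imwrite(f"pics/{name}.png",np.hstack(t))
    s=get_state();print(s["time"],s["position"].round(4))
E
python3 -c "
from h import *
look('r1',(.521,-.105,.09))"
```

```text
3.65 [0.4401 0.07   0.1846]
```

View pics/r1.png

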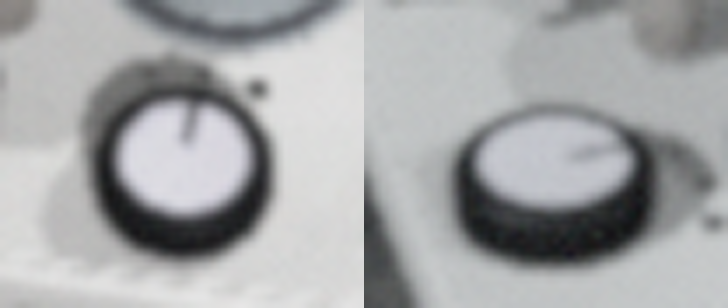

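The right dial's pointer (top crop (190,120)) now points straight back, so it is on low. Now the left dial gets the same single stroke.

Call:
send_rows:
  rows:
    - {"hand": 0, "x": 10, "y": 43, "z": 0, "roll": 0}
    - {"hand": 0, "x": 10, "y": 0, "z": -22, "roll": 0}
    - {"hand": 0, "x": 0, "y": 0, "z": -20, "roll": 0}
    - {"hand": 0, "x": 0, "y": 0, "z": 0, "roll": 0}

```text
time: 4.05
position: [0.4582, 0.1101, 0.1393]
tool_rot: [3.141, -0.003, -0.007]
ft_force: [-0.7, 0.4, -0.0]
grip_width: 0.007
grip_force: 0.0
```

Call:
send_rows:
  rows:
    - {"hand": 0, "x": 12, "y": 0, "z": 0, "roll": 0}
    - {"hand": 0, "x": 4, "y": 0, "z": 0, "roll": 0}
    - {"hand": 0, "x": 3, "y": 0, "z": 0, "roll": 0}
    - {"hand": 0, "x": 1, "y": 0, "z": 0, "roll": 0}
    - {"hand": 0, "x": 0, "y": 0, "z": 0, "roll": 0}

```text
time: 4.55
position: [0.4788, 0.1118, 0.1415]
tool_rot: [3.141, 0.0, -0.001]
ft_force: [-3.7, -0.9, 2.2]
grip_width: 0.0
grip_force: 1.5
```

Contact is where expected. Press a little more, then stroke.

Call:
send_rows:
  rows:
    - {"hand": 0, "x": 3, "y": 0, "z": 0, "roll": 0}
    - {"hand": 0, "x": 0, "y": 4, "z": 0, "roll": 0}
    - {"hand": 0, "x": 0, "y": 4, "z": 0, "roll": 0}
    - {"hand": 0, "x": 0, "y": 4, "z": 0, "roll": 0}
    - {"hand": 0, "x": 0, "y": 4, "z": 0, "roll": 0}
    - {"hand": 0, "x": 0, "y": 4, "z": 0, "roll": 0}
    - {"hand": 0, "x": 0, "y": 1, "z": 0, "roll": 0}
    - {"hand": 0, "x": 0, "y": 0, "z": 0, "roll": 0}

```text
time: 5.35
position: [0.4788, 0.1326, 0.1404]
tool_rot: [3.139, 0.001, -0.012]
ft_force: [-10.8, -2.1, 5.0]
grip_width: 0.007
grip_force: 5.0
```

Call:
send_rows:
  rows:
    - {"hand": 0, "x": -20, "y": 0, "z": 0, "roll": 0}
    - {"hand": 0, "x": -15, "y": -30, "z": 20, "roll": 0}
    - {"hand": 0, "x": -5, "y": -45, "z": 20, "roll": 0}
    - {"hand": 0, "x": 0, "y": -45, "z": 0, "roll": 0}
    - {"hand": 0, "x": 0, "y": 0, "z": 0, "roll": 0}

```text
time: 5.85
position: [0.4427, 0.0065, 0.1822]
tool_rot: [3.138, -0.014, 0.005]
ft_force: [0.2, 0.2, -1.0]
grip_width: 0.005
grip_force: 0.0
```

```bash
python3 -c "
from h import *
look('l1',(.534,.126,.09))"
```

```text
5.95 [0.4425 0.0119 0.1817]
```

View pics/l1.png

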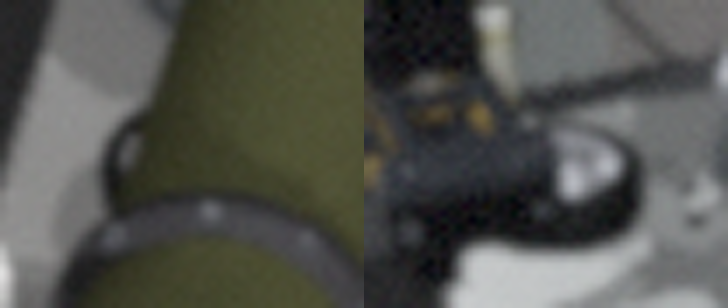

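The arm hides the left dial here. I'll do the right dial's second stroke and check both afterwards.

Call:
send_rows:
  rows:
    - {"hand": 0, "x": 0, "y": -45, "z": 0, "roll": 0}
    - {"hand": 0, "x": 0, "y": -45, "z": 0, "roll": 0}
    - {"hand": 0, "x": 5, "y": -40, "z": 0, "roll": 0}
    - {"hand": 0, "x": 0, "y": 0, "z": -25, "roll": 0}
    - {"hand": 0, "x": 0, "y": 0, "z": -16, "roll": 0}
    - {"hand": 0, "x": 0, "y": 0, "z": 0, "roll": 0}

```text
time: 6.55
position: [0.4461, -0.1153, 0.1381]
tool_rot: [-3.139, -0.004, 0.006]
ft_force: [-0.8, 0.9, 0.5]
grip_width: 0.006
grip_force: 0.0
```

Call:
send_rows:
  rows:
    - {"hand": 0, "x": 12, "y": 0, "z": 0, "roll": 0}
    - {"hand": 0, "x": 4, "y": 0, "z": 0, "roll": 0}
    - {"hand": 0, "x": 3, "y": 0, "z": 0, "roll": 0}
    - {"hand": 0, "x": 0, "y": 0, "z": 0, "roll": 0}

```text
time: 6.95
position: [0.4653, -0.1169, 0.1408]
tool_rot: [3.141, 0.002, -0.006]
ft_force: [-6.4, 0.5, 5.2]
grip_width: 0.008
grip_force: 3.1
```

Call:
send_rows:
  rows:
    - {"hand": 0, "x": 2.5, "y": 0, "z": 0, "roll": 0}
    - {"hand": 0, "x": 0, "y": 4, "z": 0, "roll": 0}
    - {"hand": 0, "x": 0, "y": 4, "z": 0, "roll": 0}
    - {"hand": 0, "x": 0, "y": 4, "z": 0, "roll": 0}
    - {"hand": 0, "x": 0, "y": 4, "z": 0, "roll": 0}
    - {"hand": 0, "x": 0, "y": 4, "z": 0, "roll": 0}
    - {"hand": 0, "x": 0, "y": 1, "z": 0, "roll": 0}
    - {"hand": 0, "x": 0, "y": 0, "z": 0, "roll": 0}

```text
time: 7.75
position: [0.4653, -0.0966, 0.1404]
tool_rot: [3.14, -0.0, -0.014]
ft_force: [-13.1, -1.3, 9.3]
grip_width: 0.006
grip_force: 6.4
```

Call:
send_rows:
  rows:
    - {"hand": 0, "x": -22, "y": 0, "z": 0, "roll": 0}
    - {"hand": 0, "x": 0, "y": -10, "z": 40, "roll": 0}
    - {"hand": 0, "x": 0, "y": -20, "z": 45, "roll": 0}
    - {"hand": 0, "x": -15, "y": -45, "z": 10, "roll": 0}
    - {"hand": 0, "x": -15, "y": -45, "z": 0, "roll": 0}
    - {"hand": 0, "x": -15, "y": -45, "z": 0, "roll": 0}
    - {"hand": 0, "x": -20, "y": -45, "z": 0, "roll": 0}
    - {"hand": 0, "x": -20, "y": -45, "z": 0, "roll": 0}
    - {"hand": 0, "x": -20, "y": -45, "z": 0, "roll": 0}
    - {"hand": 0, "x": 0, "y": 0, "z": 0, "roll": 0}

```text
time: 8.75
position: [0.3375, -0.4032, 0.2361]
tool_rot: [3.137, -0.016, -0.0]
ft_force: [-0.1, 0.5, 0.3]
grip_width: 0.003
grip_force: 0.0
```

```bash
python3 - <<'E'
from h import *
look('R',(.521,-.105,.09)); look('L',(.534,.126,.09))
cv2.imwrite('pics/both.png',np.vstack([cv2.imread('pics/L.png')[:300],cv2.imread('pics/R.png')[:300]]))
E
```

```text
8.85 [ 0.3417 -0.3971  0.2359]
8.95 [ 0.343  -0.395   0.2357]
```

View pics/both.png

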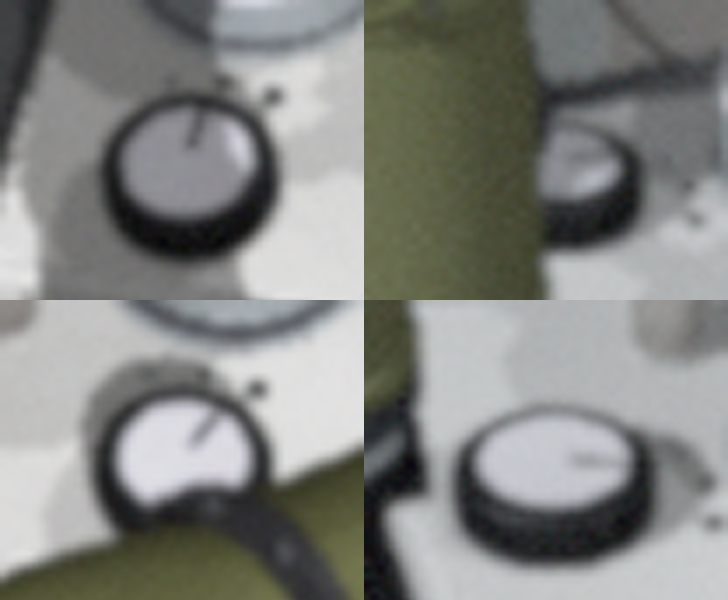

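The left pointer aims at the middle dot (low) and the right at the large dot (high), and the arm is clear. Handing in.

```bash
python3 -c "
from bench import *
print(close_job())"
```

```text
the job is handed in; nothing more can be done
None
```

I handed the job in after about 9 s: in the last pictures the right dial (tall pot) pointed at high and the left dial (shallow pan) at low, with the arm clear, but the hand-in returned no verdict.

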